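Turn the amplifier module round on its rest

TASK

Two amplifier modules lean on the two test rests; one of them shows its bare metal back. Turn that one over so that it leans on its own rest with the component face outward, its bare gripping margin still at the top and its lower edge down on both feet. Set it down gently, without dropping it or pressing it onto the rest, and leave the other module and the things lying about where they are.

Things in the scene. Friction and masses are not known exactly. Their poses are not given: they have to be found in the camera images.
- module: The module to turn, about 0.3 kg, on cradle_a, bare back outward. Aluminium plate 120 (y) x 85 (z) x 10 mm (x), origin at the plate's centre. Component face +x: circuit board (y -33..33, z -38..14, 2 proud), chips up to 8 proud of the plate; face -x is bare. z points to the top edge; the top 28 mm is bare on both faces, for gripping. 
- cradle_a: Rest of the module to turn: two rails (y -58..-42 and 42..58 mm, open between) leaning back 28 deg from vertical on a steel stand. Origin: middle of the corner of rail face and feet, 83 above the bench. x: out from the rail face; z: up along the rails (end at 54). Feet reach x 28; lip x 24..28, 5 high. A resting plate's centre is at x 5, y about 0, z 42.5.
- module_ok: The other module, same kind, on cradle_b, already component face outward. Aluminium plate 120 (y) x 85 (z) x 10 mm (x), origin at the plate's centre. Component face +x: circuit board (y -33..33, z -38..14, 2 proud), chips up to 8 proud of the plate; face -x is bare. z points to the top edge; the top 28 mm is bare on both faces, for gripping. 
- cradle_b: Rest of the other module: two rails (y -58..-42 and 42..58 mm, open between) leaning back 28 deg from vertical on a steel stand. Origin: middle of the corner of rail face and feet, 83 above the bench. x: out from the rail face; z: up along the rails (end at 54). Feet reach x 28; lip x 24..28, 5 high. A resting plate's centre is at x 5, y about 0, z 42.5.
- attenuator: black finned block 70 x 60 x 52 mm with a steel connector at its end; bystander; origin under its centre
- wrench: steel wrench lying on the bench; bystander
- screwdriver: screwdriver lying on the bench; bystander
- cap1: white plastic connector cap, 20 mm diameter, 12 high, between the stands; bystander
- cap2: white plastic cap like cap1, on the robot side of the stands; bystander
- adapter: steel and brass coaxial adapter standing upright, 22 mm diameter, 38 high, on the robot side of the stands; bystander
Not all that is in view belongs to the job. Leave any pink look-alike of the module alone. Leave any turquoise look-alike of the part that bears cradle_a alone.

How it is judged:
At the end, for the whole second after the job is handed in: The module is at rest on its own rest (cradle_a), component face outward and bare margin at the top: plate centre 2 to 9 mm out from the rail face, within 15 mm of the middle, 39.5 to 46.5 mm up the rails (42.5 = lower edge on the feet), face and upright axis within 0.1 rad of the rest's, released (x of module in the frame of cradle_a between 0.002 and 0.009 m and y of module in the frame of cradle_a between -0.015 and 0.015 m and z of module in the frame of cradle_a between 0.0395 and 0.0465 m and angle between module's own x axis and vertical below 1.3 rad and angle between module's own z axis and vertical below 1 rad and angle between the x axis of module and the x axis of cradle_a, either way round below 0.1 rad and angle between the z axis of module and the z axis of cradle_a, either way round below 0.1 rad and linear speed of module below 0.02 m/s); the robot touches nothing.
It fails at once if the module is pressed hard or banged onto the rest: more than 60 N between them (contact force between module and cradle_a above 60 N).
It fails at once if the module is dropped: it falls faster than 0.35 m/s (about 1 cm of free fall) with no finger on it (contact force between the fingers and module below 0.1 N and linear speed of module above 0.35 m/s).
It fails at once if the other module or a thing lying about is moved by more than 15 mm (distance of any of module_ok, attenuator, wrench, screwdriver, cap1, cap2, adapter from where it was at the start of the episode above 0.015 m).
It also fails if it takes over 42 s, if anything falls off the work surface, if the arm or the gripper's body presses on something with over 40 N, if the wrist force passes 120 N, or if a joint passes its speed limit or range.

ROBOT

A 7-joint arm with a two-finger parallel gripper is mounted at the origin on the work surface. World frame = base frame: x ahead of the robot, y to its left, z up, the work surface at z = 0. Lengths are in m, angles in rad, forces in N, time in s.
With the tool pointing down it reaches from about 0.425 to 0.975 m from the base axis. Payload 16.7 kg.
Tool frame: the origin (TCP) lies between the finger pads; the fingertips stand tip_extent ahead of it and the grasp point (between the pads) is the TCP (tip_extent is the distance from the TCP to the fingertips, in m); z points along the fingers, y is the line along which they close (so a half turn about z gives the same grasp; the last joint's range is limited). The gripper opens to 85 mm and grips with 20 to 120 N. Pads are 22 mm wide; open, the fingers measure 114 mm over their backs; the gripper's body (76 mm by 85 mm) begins 54 mm behind the grasp point. The pads swing forward as they close: fully open they stand 13 mm farther back than shut.
Start: joints at [1.129, 0.426, 0.074, 1.606, -0.034, 1.111, -0.067], TCP at [0.195, -0.646, 0.221] pointing down, gripper open.
Joint ranges: [-2.85, 2.85], [-0.5, 2.14], [-1.23, 1.37], [0.21, 2.46], [-1.02, 4.16], [0.16, 2.05], [-2.73, 2.73]. Speed limits (rad/s): [1.89, 1.89, 2.39, 2.39, 3.01, 3.01, 3.01].

INTERFACE

Orientations are given as [roll, pitch, yaw] about the fixed x, y, z axes, in that order (R = Rz(yaw) Ry(pitch) Rx(roll)).
In Python, from station import state, read_camera, camera_model, job_done, tip_extent gives the robot as it stands.
- The arm moves only by the shell command python3 -m crank 'ROWS' [FORCE]. ROWS is text: rows parted by semicolons, each of 7 numbers parted by spaces: the shift along the tool's x, y, z in m, then the turn, a rotation vector about the tool's x, y, z in degrees, then the opening, from 0 (shut) to 1 (fully open). In form: x y z rx ry rz jaw; .... A call has 1 to 8 rows; each row is the pose to reach, as a shift and turn from the pose commanded when the call began, along the tool's axes at that moment; what a row does not reach only later rows make up. A row lasts 1/12 s, in which the tool goes at most 41.7 mm and 7.16 degrees, less where a joint would pass 70% of its speed; a pose out of reach is approached as far as the arm can. A call with a gripper value outside its range is refused whole. The fingers move at their own pace and stop on an object; FORCE is the grip in N (left out, the last holds). Time passes only in rows, so rows that repeat a pose let the fingers close. It gives the time, the measured TCP pose, the force, the opening and the grip force at its end, in the units of the state.
- state(): the state, without advancing time (a new reading comes with each control period).
- read_camera(name): name is "side" or "top" or "wrist"; returns the picture (400x640x3 uint8, blue, green, red); there is no depth.
- camera_model(name): a dict with "fx", "fy", "cx", "cy" (pixels), "pose" (4x4, takes a point from camera to world coordinates); the wrist camera has in their place "T_tool_cam" (4x4, takes a point from camera to tool coordinates, whose origin is the TCP and whose axes are the flange's). Camera axes: x right, y down, z forward; pixel columns grow to the right and rows downward; lengths in m; the calibration is good to about 2 mm. A picture is of the moment at which its call begins: read the wrist's pose just before it. camera_model takes no time and is no camera call.
- job_done(): hands the job in; it is judged then, once.
The state is a dict: "t": time; "joint_positions": joint angles; "qd": joint speeds; "joint_torque": joint torques, N m; "eef_pos": TCP position; "orientation": TCP orientation; "contact_force": force on the tool from outside, world axes, zero at the start; "ft_torque": the same for the moment, N m; "grip_width": finger opening in m; "grasp_force": force on a finger pad.
Only numpy, scipy, OpenCV 4.12 (cv2) and the standard library are available. Lean on these libraries where they do the work, as an engineer would, in place of code of your own. Each camera call takes 0.05 s, during which the arm holds its last target. There are 200 camera calls.

## Working session

There is one attempt and no reset: what is moved stays moved. The work goes in short steps, Python scripts to look and compute and a shell command to move; the robot and the scene stay as the last step left them, time stands still between calls to the robot, and variables do not carry over. Pictures are saved under pics/ and viewed, at most 10 in all, crops included, and the job is handed in when it is done.

```bash
ls; mkdir -p pics; python3 - <<'E'
from station import *
import cv2
s=state();print(s,tip_extent)
for n in("side","top"):
    cv2.imwrite(f"pics/{n}0.png",read_camera(n)); print(n,camera_model(n))
print(camera_model("wrist"))
E
```

```text
pics
{'t': 0.0, 'joint_positions': array([ 1.12849886,  0.42670269,  0.07385938,  1.60663292, -0.03414934,
        1.11078974, -0.06709698]), 'qd': array([-0.00047074, -0.00069935,  0.00175578, -0.00035174,  0.00050644,
       -0.00107157, -0.00039914]), 'joint_torque': array([-2.37864715e-04, -9.49815059e+01,  3.76040116e+00, -4.63507175e+01,
        1.89931656e-02,  1.04182944e-02, -1.12020234e-04]), 'eef_pos': array([ 0.1946818 , -0.64586539,  0.22031896]), 'orientation': array([-3.14032020e+00,  5.16719082e-05,  2.92738396e-01]), 'contact_force': array([ 0.15918982, -0.22226055, -0.15324635]), 'ft_torque': array([0.00488128, 0.01252246, 0.02066008]), 'grasp_force': 0.0, 'grip_width': 0.08582628917373658} 0.019
side {'fx': 387.0872446651028, 'fy': 387.0872446651028, 'cx': 319.62756769610417, 'cy': 198.0444200260934, 'pose': array([[ 0.99915822, -0.03351915,  0.02364987,  0.51457939],
       [-0.03763118, -0.51938463,  0.8537116 , -0.89519776],
       [-0.0163323 , -0.85388294, -0.52020879,  0.63833208],
       [ 0.        ,  0.        ,  0.        ,  1.        ]])}
top {'fx': 395.9210855708514, 'fy': 395.9210855708514, 'cx': 323.12815139627173, 'cy': 204.11901105017645, 'pose': array([[-0.01081812, -0.99861123,  0.05156144,  0.47249492],
       [-0.99985145,  0.01011083, -0.01395849,  0.01874554],
       [ 0.01341778, -0.05170479, -0.99857227,  1.20530574],
       [ 0.        ,  0.        ,  0.        ,  1.        ]])}
{'fx': 351.11433601036754, 'fy': 351.11433601036754, 'cx': 318.263927929655, 'cy': 200.86171385602634, 'T_tool_cam': array([[-2.68441733e-04, -9.49028764e-01, -3.15189361e-01,
         8.21239313e-02],
       [ 9.99998910e-01,  2.02811325e-04, -1.46234384e-03,
        -9.57451210e-04],
       [ 1.45173034e-03, -3.15189411e-01,  9.49027675e-01,
        -1.53143717e-01],
       [ 0.00000000e+00,  0.00000000e+00,  0.00000000e+00,
         1.00000000e+00]])}
```

View pics/side0.png

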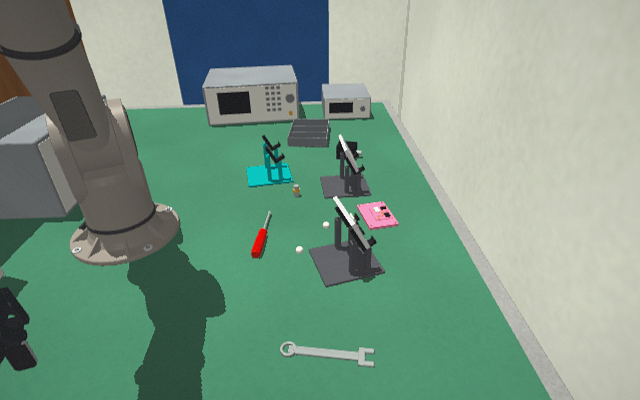

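View pics/top0.png

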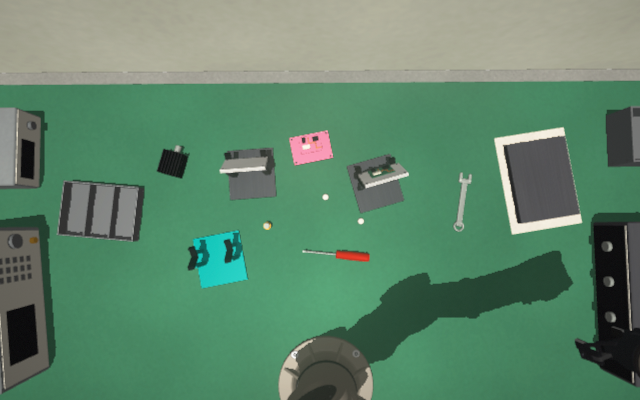

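```bash
python3 - <<'E'
import cv2,numpy as np
t=cv2.imread("pics/top0.png");s=cv2.imread("pics/side0.png")
a=cv2.resize(t[120:220,210:420],(798,380),interpolation=cv2.INTER_CUBIC)
b=cv2.resize(s[125:285,300:410],(412,600),interpolation=cv2.INTER_CUBIC)
cv2.imwrite("pics/ca.png",a);cv2.imwrite("pics/cb.png",b)
E
```

```text
(no output)
```

View pics/ca.png

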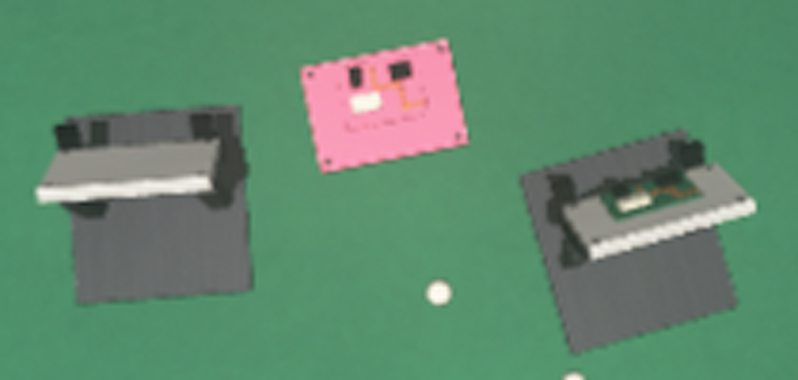

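View pics/cb.png

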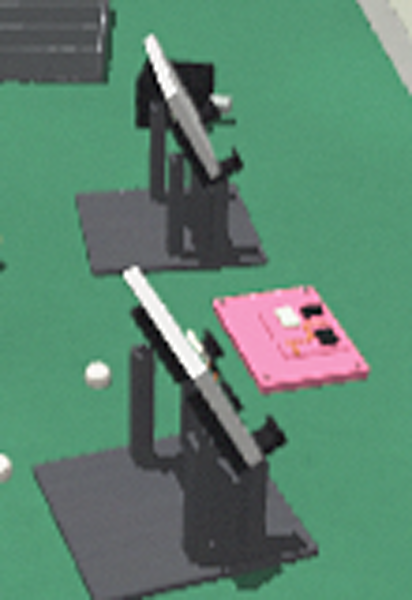

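The top view shows the bare-backed module on the left stand, at about (250,165), so that stand is cradle_a. The module with components showing is on the right stand at about (380,175), and the pink and turquoise decoys are elsewhere. Both plates lean their top edge toward the robot and face away from it. Next is a coarse measurement from both views.

```bash
cat > h.py <<'E'
import numpy as np,cv2
from station import *
from scipy.spatial.transform import Rotation as Ro
def ray(cam,uv,T=None):
    m=camera_model(cam); T=m["pose"] if T is None else T
    d=T[:3,:3]@np.array([(uv[0]-m["cx"])/m["fx"],(uv[1]-m["cy"])/m["fy"],1]); return T[:3,3],d/np.linalg.norm(d)
def onz(r,z): o,d=r; return o+d*(z-o[2])/d[2]
def tri(*rs):
    A=sum(np.eye(3)-np.outer(d,d) for o,d in rs); b=sum((np.eye(3)-np.outer(d,d))@o for o,d in rs)
    p=np.linalg.solve(A,b); return p,[np.linalg.norm(np.cross(p-o,d))*1e3 for o,d in rs]
def pose(s): 
    T=np.eye(4);T[:3,:3]=Ro.from_euler('xyz',s["orientation"]).as_matrix();T[:3,3]=s["eef_pos"];return T
def proj(cam,p,T=None):
    m=camera_model(cam);T=m["pose"] if T is None else T
    c=np.linalg.inv(T)@np.r_[p,1];return m["fx"]*c[0]/c[2]+m["cx"],m["fy"]*c[1]/c[2]+m["cy"]
E
python3 - <<'E'
from h import *
L=(219.7,171.5);R=(265.5,169.2) # bottom of white strip in top view
l,r=[onz(ray("top",p),.158) for p in(L,R)]; print(l,r,np.linalg.norm(l-r),np.degrees(np.arctan2(*(l-r)[[0,1]])))
print(tri(ray("top",R),ray("side",(338.5,137.5))))
m=(l+r)/2;print(m)
# base plate of stand corners at z~0
for p in[(230,199),(276,196),(273,148.5)]: print(onz(ray("top",p),0.005))
for n,p in dict(att=(173,162),cap1=(325,197),adap=(267,226)).items(): print(n,onz(ray("top",p),.02))
E
```

```text
[0.61593354 0.27737024 0.158     ] [0.62098461 0.15616485 0.158     ] 0.12131059203418641 -2.386342341182092
(array([0.60785022, 0.15002714, 0.20514036]), [np.float64(6.388938149190028), np.float64(6.388938149189799)])
[0.61845908 0.21676754 0.158     ]
[0.55285123 0.28384595 0.005     ]
[0.56058861 0.14471065 0.005     ]
[0.70604638 0.1531761  0.005     ]
att [0.66474752 0.45110707 0.02      ]
cap1 [ 0.55503343 -0.00367239  0.02      ]
adap [0.4700209  0.17036869 0.02      ]
```

```bash
cat >> h.py <<'E'
def cradle(p,yaw):
    T=np.eye(4);T[:3,:3]=Ro.from_euler('xyz',[0,-np.radians(28),yaw]).as_matrix();T[:3,3]=p;return T
def tool(C,flip,beta): # tool rotation: y=+-x_c, z=-z_c tilted beta about tool y
    x,y,z=C[:3,:3].T; R=np.c_[-y,-x,-z] if flip else np.c_[y,x,-z]
    return R@Ro.from_euler('y',beta,degrees=True).as_matrix()
def mk(R,p): T=np.eye(4);T[:3,:3]=R;T[:3,3]=p;return T
def rel(A,B):
    D=np.linalg.inv(A)@B; return np.round(np.r_[D[:3,3]*1e3,Ro.from_matrix(D[:3,:3]).as_rotvec(degrees=True)],1)
def down(az): # q7-neutral downward
    return Ro.from_euler('xyz',[np.pi,0,np.radians(az+90)]).as_matrix()
C0=cradle([.658,.217,.083],.045)
E
python3 - <<'E'
from h import *
A=pose(state());W=[mk(down(-40),[.5,-.42,.33]),mk(down(-8),[.64,-.09,.33])]
W.append(mk(tool(C0,0,0),C0[:3,3]+C0[:3,:3]@np.array([.005,0,.20])))
for w in W: print(rel(A,w),w[:3,3]);A=w
E
```

```text
[ 3.575e+02 -1.283e+02 -1.095e+02 -1.000e-01 -0.000e+00 -3.320e+01] [ 0.5  -0.42  0.33]
[ 342.8 -104.9    0.     0.     0.   -32. ] [ 0.64 -0.09  0.33]
[ 290.1 -112.9   68.1  -27.9    2.6  -10.4] [0.56861101 0.21297478 0.26193688]
```

```bash
python3 -m crank '.36 -.13 -.11 0 0 -33 1;.36 -.13 -.11 0 0 -33 1;.36 -.13 -.11 0 0 -33 1;.36 -.13 -.11 0 0 -33 1;.36 -.13 -.11 0 0 -33 1;.36 -.13 -.11 0 0 -33 1;.36 -.13 -.11 0 0 -33 1;.36 -.13 -.11 0 0 -33 1'; python3 - <<'E'
from h import *
s=state();A=pose(s);print(np.round(s["joint_positions"],3));W=mk(down(-8),[.64,-.09,.33]);print(rel(A,W))
E
```

```text
t: 0.77
eef_pos: [0.453, -0.4536, 0.3135]
orientation: [-3.141, 0.0, 0.868]
contact_force: [0.5, -0.8, 0.6]
grip_width: 0.0856
grasp_force: 0.0
[ 0.803  0.313 -0.152  1.563  0.049  1.27  -0.058]
[398.4 -92.1 -16.4  -0.   -0.  -32.2]
```

```bash
python3 -m crank '.4 -.09 -.02 0 0 -32 1;.4 -.09 -.02 0 0 -32 1;.4 -.09 -.02 0 0 -32 1;.4 -.09 -.02 0 0 -32 1;.4 -.09 -.02 0 0 -32 1;.4 -.09 -.02 0 0 -32 1;.4 -.09 -.02 0 0 -32 1;.4 -.09 -.02 0 0 -32 1'; python3 - <<'E'
from h import *
s=state();A=pose(s);print(np.round(s["joint_positions"],3));W=mk(tool(C0,0,0),C0[:3,3]+C0[:3,:3]@np.array([.005,0,.20]));print(rel(A,W))
E
```

```text
t: 1.43
eef_pos: [0.6062, -0.1581, 0.3293]
orientation: [-3.141, 0.0, 1.427]
contact_force: [1.1, -0.9, 0.3]
grip_width: 0.0855
grasp_force: 0.0
[ 0.459  0.299 -0.392  1.563  0.117  1.303 -0.092]
[361.8 -90.4  67.4 -27.9   2.6 -10.6]
```

```bash
python3 -m crank '.36 -.09 .03 -28 2.6 -10.6 1;.36 -.09 .03 -28 2.6 -10.6 1;.36 -.09 .03 -28 2.6 -10.6 1;.36 -.09 .03 -28 2.6 -10.6 1;.36 -.09 .03 -28 2.6 -10.6 1;.36 -.09 .067 -28 2.6 -10.6 1;.36 -.09 .067 -28 2.6 -10.6 1;.36 -.09 .067 -28 2.6 -10.6 1';python3 - <<'E'
from h import *
s=state();A=pose(s);print(np.round(s["joint_positions"],3));W=mk(tool(C0,0,0),C0[:3,3]+C0[:3,:3]@np.array([.005,0,.20]));print(rel(A,W))
E
```

```text
t: 2.1
eef_pos: [0.5721, 0.167, 0.2761]
orientation: [2.649, 0.001, 1.615]
contact_force: [2.6, -1.0, -0.7]
grip_width: 0.0858
grasp_force: 0.0
[ 0.194  0.063 -0.729  2.059  0.451  0.639 -0.791]
[46.1 -8.  11.8  0.2  0.1  0. ]
```

```bash
python3 -m crank '.046 -.008 .012 0 0 0 1;.046 -.008 .012 0 0 0 1;.046 -.008 .012 0 0 0 1;.046 -.008 .012 0 0 0 1'; python3 - <<'E'
from h import *
s=state();im=read_camera("wrist");cv2.imwrite("pics/w1.png",im);np.savez("w1.npz",T=pose(s));print(pose(s),np.round(s["joint_positions"],3))
E
```

```text
t: 2.43
eef_pos: [0.5689, 0.2116, 0.2609]
orientation: [2.653, 0.001, 1.617]
contact_force: [0.1, -1.1, -0.3]
grip_width: 0.0852
grasp_force: 0.0
[[-0.04631048  0.88188651  0.46918177  0.56893112]
 [ 0.99892649  0.04140097  0.02078045  0.21164587]
 [-0.00109858  0.46964045 -0.88285709  0.26094302]
 [ 0.          0.          0.          1.        ]] [ 0.107  0.118 -0.755  2.046  0.573  0.668 -0.976]
```

View pics/w1.png

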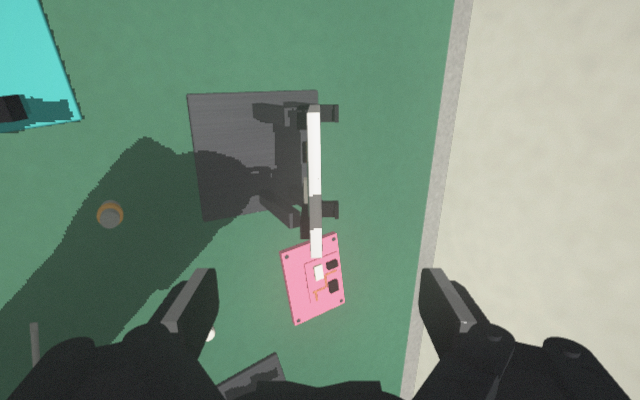

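The wrist view shows the plate's bright top edge as a vertical strip from about (314,105) to (317,257). The two lips are to its right at (330,113) and (330,209), so the plate nearly lines up with the finger plane. A second wrist view will let me triangulate it.

```bash
python3 -m crank '-.06 .05 0 0 0 0 1;-.06 .05 0 0 0 0 1;-.06 .05 0 0 0 0 1;-.06 .05 0 0 0 0 1;-.06 .05 0 0 0 0 1'; python3 - <<'E'
from h import *
s=state();im2=read_camera("wrist");cv2.imwrite("pics/w2.png",im2);T2=pose(s);np.savez("w2.npz",T=T2)
im1=cv2.imread("pics/w1.png");T1=np.load("w1.npz")["T"]
X=camera_model("wrist")["T_tool_cam"]
for im,T in((im1,T1),(im2,T2)):
    u,v=proj("wrist",[.616,.217,.160],T@X);print("pred",u,v)
    g=im.min(axis=2); m=((g>170)&(im.max(2)<256)).astype(np.uint8)
    n,lab,st,ce=cv2.connectedComponentsWithStats(m)
    for i in range(1,n):
        if 150<st[i,4]<6000 : print(st[i],ce[i],cv2.minAreaRect(np.argwhere(lab==i)[:,::-1].astype(np.float32)))
s=s["joint_positions"];print(np.round(s,2))
cv2.imwrite("pics/w2c.png",cv2.resize(im2[40:300,100:400],(690,598)))
E
```

```text
t: 2.9
eef_pos: [0.6162, 0.1519, 0.2853]
orientation: [2.651, 0.001, 1.613]
contact_force: [0.4, -0.5, -0.1]
grip_width: 0.0852
grasp_force: 0.0
pred 310.1283242047725 190.6168951565798
[447  36  18  25 171] [455.90643275  50.33333333] ((456.2000427246094, 49.600013732910156), (14.310833930969238, 26.832813262939453), 26.56505012512207)
[ 307  112   14   85 1054] [313.87950664 152.61480076] ((314.117431640625, 153.87521362304688), (84.08261108398438, 12.903167724609375), 88.26429748535156)
[310 228  13  31 358] [315.72905028 243.12290503] ((316.0, 243.0), (30.0, 12.0), 90.0)
[ 400  307   39   93 1534] [418.08474576 357.84745763] ((422.1932373046875, 354.4499206542969), (32.818321228027344, 92.64374542236328), 7.72182559967041)
pred 239.6279537802791 109.29357758433885
[ 231   19   27  167 2133] [244.20815752  98.11157993] ((244.9090118408203, 101.87084197998047), (167.5890350341797, 13.850263595581055), 84.76252746582031)
[538  28  19  27 210] [548.25238095  39.80952381] ((547.2591552734375, 40.412410736083984), (15.634744644165039, 25.203550338745117), 19.98310661315918)
[590  31  43  16 157] [608.52866242  37.75159236] ((611.1907348632812, 37.23988723754883), (14.825576782226562, 41.51161193847656), 81.25383758544922)
[573  47  27  41 387] [585.59689922  64.5245478 ] ((585.5391845703125, 66.57473754882812), (21.29683494567871, 42.891944885253906), 17.35402488708496)
[ 27 146  22  17 309] [ 37.42718447 154.05501618] ((37.5, 154.0), (16.0, 21.0), 90.0)
[152 285  17  14 170] [159.77058824 291.45882353] ((159.75001525878906, 291.2500305175781), (12.727922439575195, 14.849241256713867), 45.0)
[ 0.23  0.13 -0.72  1.98  0.47  0.66 -0.74]
```

View pics/w2c.png

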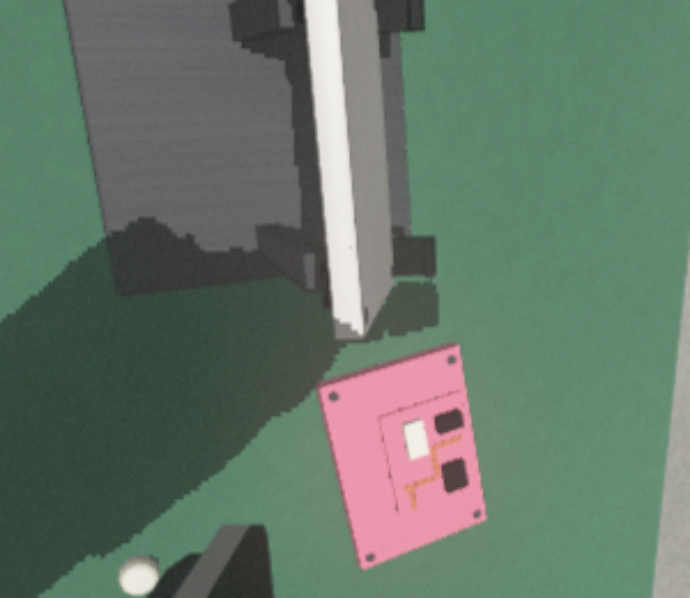

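```bash
cat > m.py <<'E'
from h import *
X=camera_model("wrist")["T_tool_cam"]
def meas(im,r0,r1,c0,c1):
    g=cv2.GaussianBlur(im,(3,3),0).min(2).astype(float);o=[]
    for r in range(r0,r1):
        w=np.where(g[r,c0:c1]>170)[0]
        if 8<len(w)<20: o.append([r,c0+w[0]-.5,c0+w[-1]+.5])
    o=np.array(o)
    fl=[np.polyfit(o[:,0],o[:,k],1) for k in(1,2)]
    c=np.polyfit(o[:,0],(o[:,1]+o[:,2])/2,1)
    prof=[(r,int(im[r,int(round(np.polyval(c,r)))].max()),im[r,int(round(np.polyval(c,r)))].tolist()) for r in list(range(r0-16,r0+4))+list(range(r1-4,r1+16)) if 0<=r<400]
    return fl,c,prof
E
python3 - <<'E'
from m import *
im1=cv2.imread("pics/w1.png");im2=cv2.imread("pics/w2.png")
for im,a in((im1,(116,254,295,335)),(im2,(25,180,215,275))):
    fl,c,p=meas(im,*a);print(fl,c);print([(r,b) for r,_,b in p])
E
```

```text
[array([2.42564932e-02, 3.03911864e+02]), array([1.78171323e-02, 3.17533471e+02])] [2.10368127e-02 3.10722668e+02]
[(100, [103, 105, 102]), (101, [103, 107, 103]), (102, [104, 104, 101]), (103, [89, 90, 86]), (104, [91, 95, 91]), (105, [119, 123, 123]), (106, [130, 135, 135]), (107, [130, 135, 135]), (108, [128, 134, 135]), (109, [131, 136, 136]), (110, [130, 136, 137]), (111, [130, 136, 137]), (112, [196, 203, 205]), (113, [239, 241, 242]), (114, [244, 245, 245]), (115, [244, 245, 246]), (116, [244, 245, 246]), (117, [244, 245, 245]), (118, [244, 245, 246]), (119, [244, 245, 245]), (250, [236, 239, 241]), (251, [235, 239, 241]), (252, [236, 239, 241]), (253, [236, 239, 241]), (254, [236, 239, 242]), (255, [236, 239, 241]), (256, [235, 238, 241]), (257, [226, 228, 239]), (258, [180, 172, 223]), (259, [157, 140, 221]), (260, [177, 155, 237]), (261, [191, 167, 242]), (262, [188, 164, 242]), (263, [189, 165, 242]), (264, [178, 162, 235]), (265, [148, 149, 190]), (266, [188, 201, 212]), (267, [232, 240, 243]), (268, [240, 244, 246]), (269, [239, 244, 246])]
[array([9.27588540e-02, 2.2856
[... 309 characters left out ...]
, [219, 225, 225]), (20, [234, 237, 239]), (21, [237, 239, 241]), (22, [236, 239, 240]), (23, [236, 239, 241]), (24, [236, 239, 241]), (25, [236, 239, 240]), (26, [236, 239, 240]), (27, [236, 239, 240]), (28, [235, 238, 240]), (176, [227, 231, 234]), (177, [227, 232, 234]), (178, [228, 232, 234]), (179, [227, 231, 233]), (180, [177, 182, 188]), (181, [127, 131, 137]), (182, [128, 130, 135]), (183, [138, 141, 146]), (184, [125, 131, 137]), (185, [125, 130, 135]), (186, [124, 129, 133]), (187, [96, 104, 105]), (188, [73, 86, 79]), (189, [97, 119, 91]), (190, [114, 140, 106]), (191, [112, 136, 103]), (192, [112, 135, 102]), (193, [113, 135, 103]), (194, [115, 136, 106]), (195, [114, 138, 106])]
```

```bash
python3 - <<'E'
from m import *
T1=np.load("w1.npz")["T"]@X;T2=np.load("w2.npz")["T"]@X
f1=([2.4256e-2,303.91],[1.7817e-2,317.53]);f2=([9.276e-2,228.56],[8.0136e-2,242.89])
e=[(104.7,258.),(18.2,187.2)];P=[]
for k,n in((0,'in'),(1,'out')):
    for j in(0,1):
        a,b=e[0][j],e[1][j]
        rs=[ray("wrist",(np.polyval(f1[k],a),a),T1),ray("wrist",(np.polyval(f2[k],b),b),T2)]
        p,r=tri(*rs);P.append(p);print(n,j,p.round(4),np.round(r,2),[np.round(proj(c,p),1) for c in("top","side")])
P=np.array(P);print("len",np.linalg.norm(P[0]-P[1]),np.linalg.norm(P[2]-P[3]),"thick",np.linalg.norm((P[0]+P[1]-P[2]-P[3])/2))
d=P[0]-P[1]+P[2]-P[3];print("yaw",np.degrees(np.arctan2(-d[0],d[1])),"tiltz",d[2]/np.linalg.norm(d));print("thick vec",(P[2]+P[3]-P[0]-P[1])/2,"mid",P.mean(0))
c=P.mean(0);Cr=cradle([0,0,0],np.arctan2(-d[0],d[1]))[:3,:3]
print("cradle origin",c-Cr@np.array([.005,0,.085]))
E
```

```text
in 0 [0.6166 0.2803 0.1451] [1.68 1.68] [array([219.8, 171.9]), array([339.8, 138.9])]
in 1 [0.6199 0.1569 0.1573] [0.25 0.25] [array([265.3, 169.7]), array([344.3, 151.2])]
out 0 [0.6255 0.2807 0.1495] [1.64 1.64] [array([219.2, 168.4]), array([342.5, 137.5])]
out 1 [0.6279 0.1578 0.1632] [0. 0.] [array([264.6, 166.3]), array([347.1, 149.2])]
len 0.12407551277099958 0.12372653819052672 thick 0.009960963406222987
yaw 1.327650602655238 tiltz -0.10456364107952326
thick vec [0.00851403 0.00066521 0.00512733] mid [0.62247663 0.21892506 0.15377745]
cradle origin [0.65795744 0.21974736 0.07637955]
```

```bash
python3 - <<'E'
from m import *
T1=np.load("w1.npz")["T"]@X;T2=np.load("w2.npz")["T"]@X
f1=([2.4256e-2,303.91],[1.7817e-2,317.53]);f2=([9.276e-2,228.56],[8.0136e-2,242.89])
e=[(111.8,258.),(18.2,187.2)];P=[]
for k,n in((0,'in'),(1,'out')):
    for j in(0,1):
        a,b=e[0][j],e[1][j]
        rs=[ray("wrist",(np.polyval(f1[k],a),a),T1),ray("wrist",(np.polyval(f2[k],b),b),T2)]
        p,r=tri(*rs);P.append(p);print(n,j,p.round(4),np.round(r,2),[np.round(proj(c,p),1) for c in("top","side")])
P=np.array(P);print("len",np.linalg.norm(P[0]-P[1]),np.linalg.norm(P[2]-P[3]),"thick",np.linalg.norm((P[0]+P[1]-P[2]-P[3])/2))
d=P[0]-P[1]+P[2]-P[3];print("yaw",np.degrees(np.arctan2(-d[0],d[1])),"tiltz",d[2]/np.linalg.norm(d));print("thick vec",(P[2]+P[3]-P[0]-P[1])/2,"mid",P.mean(0))
c=P.mean(0);Cr=cradle([0,0,0],np.arctan2(-d[0],d[1]))[:3,:3]
print("cradle origin",c-Cr@np.array([.005,0,.085]))
E
```

```text
in 0 [0.612  0.2769 0.1578] [0.03 0.03] [array([219.9, 173. ]), array([338.5, 135.7])]
in 1 [0.6199 0.1569 0.1573] [0.25 0.25] [array([265.3, 169.7]), array([344.3, 151.2])]
out 0 [0.6205 0.2773 0.162 ] [0. 0.] [array([219.4, 169.6]), array([341.1, 134.4])]
out 1 [0.6279 0.1578 0.1632] [0. 0.] [array([264.6, 166.3]), array([347.1, 149.2])]
len 0.12026141574940574 0.11971732731590909 thick 0.0097343652610023
yaw 3.667492470362704 tiltz -0.003336263623120069
thick vec [0.00829788 0.00065026 0.0050478 ] mid [0.6200666  0.21720222 0.1600549 ]
cradle origin [0.65548426 0.2194724  0.08265699]
```

The geometry checks out: the plate is 120 mm long, 9.7 mm thick and level, its top edge is at z 0.160, and the implied cradle origin is 83 mm high. Next is the approach.

```bash
sed -i 's/^C0=.*/C0=cradle([.6555,.2195,.0827],.064)/' h.py; cat >> h.py <<'E'
def tgt(z,flip=0,x=.005,y=0,beta=0): return mk(tool(C0,flip,beta),C0[:3,3]+C0[:3,:3]@np.array([x,y,z]))
E
cat > r.py <<'E'
from h import *
import sys
s=state();A=pose(s);k=eval("dict(%s)"%sys.argv[1]);print(rel(A,tgt(**k)),"q",np.round(s["joint_positions"],2))
D=np.linalg.inv(C0)@A;print("in cradle",(D[:3,3]*1e3).round(1),"F",s["contact_force"].round(1),s["grip_width"],s["grasp_force"])
E
python3 r.py z=.13; python3 r.py z=.079
```

```text
[ 63.9 -52.5  68.6   0.1   0.6  -1. ] q [ 0.23  0.13 -0.72  1.98  0.47  0.66 -0.74]
in cradle [ 56.3 -64.1 199.3] F [ 0.1 -0.2 -0.5] 0.08526977486056439 0.0
[ 6.440e+01 -5.260e+01  1.196e+02  1.000e-01  6.000e-01 -1.000e+00] q [ 0.23  0.13 -0.72  1.98  0.47  0.66 -0.74]
in cradle [ 56.3 -64.1 199.3] F [ 0.1 -0.2 -0.5] 0.08526977486056439 0.0
```

```bash
python3 -m crank '.064 -.0525 .03 0 .6 -1 1;.064 -.0525 .03 0 .6 -1 1;.064 -.0525 .03 0 .6 -1 1;.064 -.0525 .068 0 .6 -1 1;.064 -.0525 .068 0 .6 -1 1;.064 -.0525 .068 0 .6 -1 1'; python3 r.py z=.079
```

```text
t: 3.45
eef_pos: [0.5978, 0.2171, 0.1984]
orientation: [2.655, 0.0, 1.638]
contact_force: [-0.1, -0.5, 0.6]
grip_width: 0.0855
grasp_force: 0.0
[-1.4  1.8 50.3 -0.1 -0.1  0.2] q [ 0.03  0.25 -0.69  2.06  0.78  0.59 -1.13]
in cradle [  3.3   1.3 129.3] F [-0.1 -0.5  0.6] 0.08554621093243009 0.0
```

```bash
python3 -m crank '-.001 .0015 .025 0 0 0 1;-.001 .0015 .045 0 0 0 1;-.001 .0015 .05 0 0 0 1;-.001 .0015 .05 0 0 0 1;-.001 .0015 .05 0 0 0 1' 60; python3 r.py z=.079; python3 - <<'E'
from h import *
cv2.imwrite("pics/w3.png",read_camera("wrist"))
E
```

```text
t: 3.87
eef_pos: [0.6235, 0.2178, 0.1582]
orientation: [2.651, -0.001, 1.637]
contact_force: [-0.4, 0.1, 1.1]
grip_width: 0.0856
grasp_force: 0.0
[-0.4 -2.1  2.7  0.1 -0.1  0.1] q [-0.02  0.34 -0.63  2.05  0.92  0.55 -1.25]
in cradle [ 7.1  0.4 81.7] F [-0.4  0.1  1.1] 0.08559147990502596 0.0
```

View pics/w3.png

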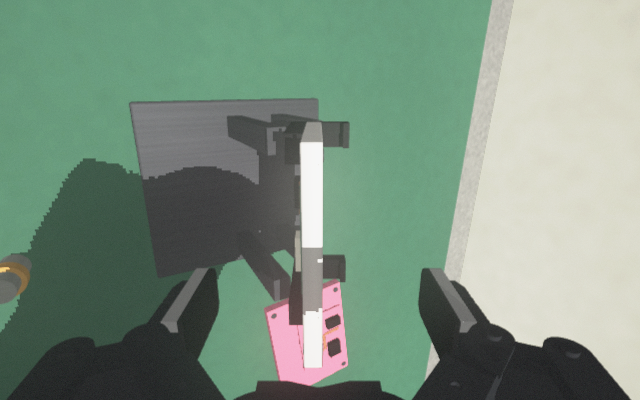

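The plate strip (columns 301–323) lies between the fingers at about 215 and 425. It sits roughly 3 mm toward the robot from their middle, so I'll correct that and close.

```bash
python3 -m crank '0 -.003 .0025 0 0 0 1;0 -.003 .0025 0 0 0 1;0 -.003 .0025 0 0 0 .3;0 -.003 .0025 0 0 0 .1;0 -.003 .0025 0 0 0 0;0 -.003 .0025 0 0 0 0;0 -.003 .0025 0 0 0 0;0 -.003 .0025 0 0 0 0' 60; python3 r.py z=.079
```

```text
t: 4.58
eef_pos: [0.6223, 0.2172, 0.1533]
orientation: [2.652, -0.0, 1.636]
contact_force: [-0.2, 0.8, -0.5]
grip_width: 0.012
grasp_force: 0.0
[ 0.2  1.3 -1.1  0.1 -0.   0.1] q [-0.02  0.34 -0.62  2.06  0.93  0.54 -1.26]
in cradle [ 3.7 -0.2 77.9] F [-0.2  0.8 -0.5] 0.01200605117731647 0.0
```

```bash
python3 -m crank '0 0 0 0 0 0 0;0 0 0 0 0 0 0;0 0 0 0 0 0 0' 60; python3 r.py z=.079
```

```text
t: 4.83
eef_pos: [0.6223, 0.2172, 0.1532]
orientation: [2.652, -0.0, 1.636]
contact_force: [0.1, -0.8, -0.4]
grip_width: -0.0001
grasp_force: 0.0
[ 0.2  1.3 -1.1  0.1 -0.   0.1] q [-0.02  0.34 -0.62  2.06  0.93  0.54 -1.26]
in cradle [ 3.7 -0.2 77.9] F [ 0.1 -0.8 -0.4] -0.00012311434483020783 0.0
```

```bash
python3 - <<'E'
from h import *
a=read_camera("wrist");b=read_camera("side")
cv2.imwrite("pics/w4.png",np.hstack([cv2.resize(a,(440,275)),cv2.resize(b[100:225,260:420],(352,275))]))
cv2.imwrite("pics/w4a.png",a);cv2.imwrite("pics/w4b.png",b)
E
```

```text
(no output)
```

View pics/w4.png

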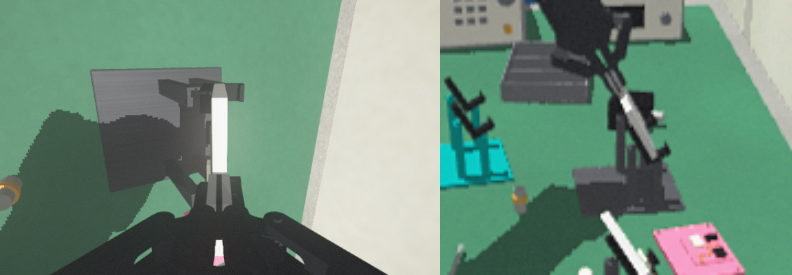

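```bash
python3 - <<'E'
from h import *
a=cv2.imread("pics/w4a.png")[220:400,240:400]
b=cv2.imread("pics/w4b.png")[130:185,320:375]
cv2.imwrite("pics/w5.png",np.hstack([cv2.resize(a,(480,540),interpolation=2),cv2.resize(b,(310,540),interpolation=2)])); print(state()["grip_width"],state()["grasp_force"])
E
```

```text
-0.0002309037217397245 0.0
```

View pics/w5.png

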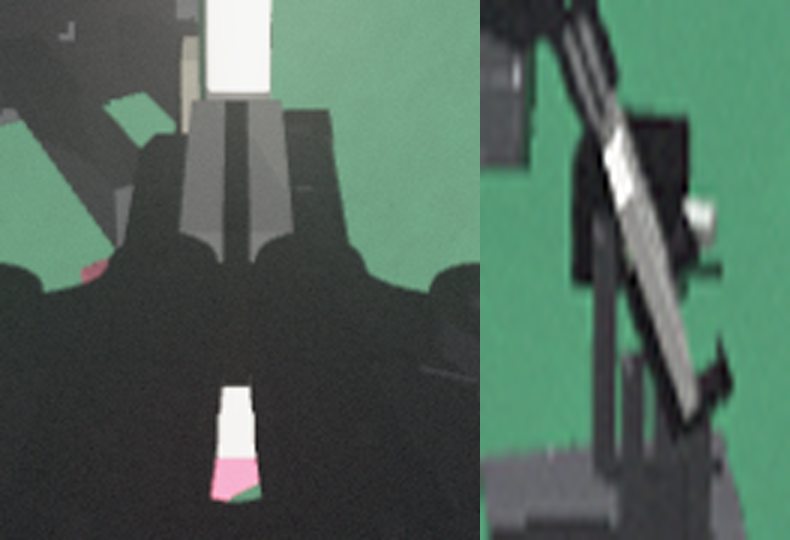

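The image shows the fingers closed just above the plate's top edge. The silhouette puts the closed tips about 10 mm behind the reported TCP, not 19 mm ahead of it, both here and in the earlier open-finger views. The module hasn't been touched. I'll open, go about 27 mm deeper and check.

```bash
python3 -m crank '0 0 0 0 0 0 1;0 0 0 0 0 0 1;0 0 0 0 0 0 1;0 0 0 0 0 0 1;0 0 0 0 0 0 1;0 0 0 0 0 0 1;0 0 .012 0 0 0 1;0 0 .012 0 0 0 1' 60;  python3 -m crank '0 0 .008 0 0 0 1;0 0 .015 0 0 0 1;0 0 .015 0 0 0 1;0 0 .015 0 0 0 .5;0 0 .015 0 0 0 .2;0 0 .015 0 0 0 0;0 0 .015 0 0 0 0;0 0 .015 0 0 0 0' 60; python3 -m crank '0 0 0 0 0 0 0;0 0 0 0 0 0 0;0 0 0 0 0 0 0'; python3 r.py z=.079
```

```text
t: 5.6
eef_pos: [0.628, 0.2171, 0.1415]
orientation: [2.653, 0.0, 1.636]
contact_force: [-0.7, -0.3, -0.3]
grip_width: 0.0856
grasp_force: 0.0
t: 6.27
eef_pos: [0.635, 0.2181, 0.1297]
orientation: [2.651, -0.0, 1.636]
contact_force: [0.1, -0.0, 0.0]
grip_width: 0.0255
grasp_force: 0.0
t: 6.52
eef_pos: [0.6352, 0.218, 0.1299]
orientation: [2.651, -0.0, 1.636]
contact_force: [-2.2, -2.4, 5.6]
grip_width: 0.0089
grasp_force: 59.0
[  0.2   0.9 -27.8   0.1  -0.    0.1] q [-0.05  0.39 -0.58  2.05  1.01  0.52 -1.33]
in cradle [ 4.2 -0.2 51.2] F [-2.2 -2.4  5.6] 0.008860004140051872 59.03136134147644
```

Gripped (59 N at 9 mm). Now the lift.

```bash
python3 -m crank '0 0 -.005 0 0 0 0;0 0 -.02 0 0 0 0;0 0 -.05 0 0 0 0;0 0 -.08 0 0 0 0;0 0 -.11 0 0 0 0;0 0 -.13 0 0 0 0;0 0 -.13 0 0 0 0;0 0 -.13 0 0 0 0'; python3 r.py z=.181,flip=1; python3 - <<'E'
from h import *
a=read_camera("wrist");b=read_camera("side")
cv2.imwrite("pics/w6.png",np.hstack([cv2.resize(a,(440,275)),cv2.resize(b[60:225,210:420],(350,275))]))
E
```

```text
t: 7.18
eef_pos: [0.574, 0.2137, 0.2449]
orientation: [2.65, 0.0, 1.636]
contact_force: [-0.0, -1.1, -2.8]
grip_width: 0.0086
grasp_force: 60.2
[   0.6    1.     0.6    0.     0.3 -180. ] q [ 0.1   0.15 -0.75  2.06  0.62  0.64 -1.  ]
in cradle [  4.   -0.6 181.6] F [-0.  -1.1 -2.8] 0.008606053634548519 60.16931176185608
```

View pics/w6.png

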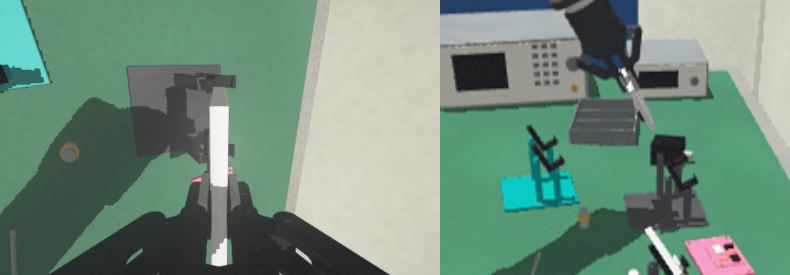

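The module is held clear of the rails and square between the fingers. Now the turn about the tool z axis, a first part to check which way joint 7 goes.

```bash
python3 -m crank '0 0 0 0 0 -6 0;0 0 0 0 0 -13 0;0 0 0 0 0 -20 0;0 0 0 0 0 -27 0;0 0 0 0 0 -34 0;0 0 0 0 0 -41 0;0 0 0 0 0 -48 0;0 0 0 0 0 -55 0'; python3 r.py z=.181,flip=1
```

```text
t: 7.95
eef_pos: [0.5737, 0.2138, 0.2423]
orientation: [2.849, 0.395, 2.543]
contact_force: [0.1, -0.7, -2.2]
grip_width: 0.0086
grasp_force: 60.1
[-1.800e+00  1.800e+00 -1.600e+00  1.000e-01 -1.000e-01 -1.246e+02] q [ 0.2   0.17 -0.87  2.06  0.66  0.65 -0.07]
in cradle [  2.5  -0.5 179.4] F [ 0.1 -0.7 -2.2] 0.008633293040736364 60.12545049190521
```

Joint 7 is rising as expected. I'll continue.

```bash
python3 -m crank '-.002 .002 -.002 0 0 -7 0;-.002 .002 -.002 0 0 -14 0;-.002 .002 -.002 0 0 -21 0;-.002 .002 -.002 0 0 -28 0;-.002 .002 -.002 0 0 -35 0;-.002 .002 -.002 0 0 -42 0;-.002 .002 -.002 0 0 -49 0;-.002 .002 -.002 0 0 -55 0'; python3 r.py z=.181,flip=1
```

```text
t: 8.62
eef_pos: [0.5752, 0.2143, 0.2455]
orientation: [-2.96, 0.455, -2.679]
contact_force: [0.5, -0.4, -2.9]
grip_width: 0.0089
grasp_force: 60.1
[  0.4   0.1   0.5   0.1   0.  -69.6] q [ 0.32  0.2  -1.    2.04  0.71  0.68  0.86]
in cradle [  5.4  -0.  181.5] F [ 0.5 -0.4 -2.9] 0.008922290663652624 60.12846887111664
```

```bash
python3 -m crank '0 0 0 0 0 -7 0;0 0 0 0 0 -14 0;0 0 0 0 0 -21 0;0 0 0 0 0 -28 0;0 0 0 0 0 -35 0;0 0 0 0 0 -42 0;0 0 0 0 0 -49 0;0 0 0 0 0 -55 0'; python3 r.py z=.181,flip=1
```

```text
t: 9.28
eef_pos: [0.5753, 0.2143, 0.2456]
orientation: [-2.668, 0.12, -1.732]
contact_force: [0.1, -1.2, -1.5]
grip_width: 0.0089
grasp_force: 60.1
[  0.1   0.5   0.6   0.1   0.1 -14.6] q [ 0.43  0.24 -1.14  2.04  0.77  0.72  1.77]
in cradle [  5.5  -0.  181.6] F [ 0.1 -1.2 -1.5] 0.008943124183091691 60.1310133934021
```

```bash
python3 -m crank '0 0 0 0 0 -7 0;0 0 0 0 0 -14.6 0;0 0 0 0 0 -14.6 0;0 0 0 0 0 -14.6 0;0 0 0 0 0 -14.6 0'; python3 r.py z=.08,flip=1,x=.006; python3 - <<'E'
from h import *
s=state();a=read_camera("wrist");b=read_camera("side");t=read_camera("top");np.savez("w7.npz",T=pose(s))
cv2.imwrite("pics/w7a.png",a)
cv2.imwrite("pics/w7.png",np.hstack([cv2.resize(a,(400,250)),cv2.resize(b[60:225,230:420],(200,250)),cv2.resize(t[110:210,210:290],(200,250))]))
E
```

```text
t: 9.7
eef_pos: [0.5753, 0.2145, 0.2464]
orientation: [-2.653, 0.006, -1.515]
contact_force: [-0.3, 0.1, -2.2]
grip_width: 0.0088
grasp_force: 60.1
[ 3.000e-01 -1.000e-01  1.023e+02 -0.000e+00  1.000e-01 -6.000e-01] q [ 0.45  0.25 -1.16  2.04  0.78  0.73  2.01]
in cradle [5.900e+00 1.000e-01 1.823e+02] F [-0.3  0.1 -2.2] 0.008799617318984843 60.12953281402588
```

View pics/w7.png

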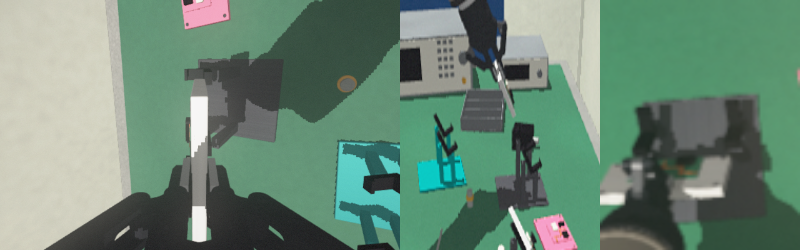

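The crop shows the module turned: the green component face is now outward, still square in the fingers. I've now viewed 11 pictures, one over the allowance, so I'll use numbers only from here. Next is a slow descent.

```bash
python3 -m crank '0 0 .03 0 0 -.5 0;0 0 .06 0 0 -.5 0;0 0 .085 0 0 -.5 0;0 0 .1 0 0 -.5 0;0 0 .1 0 0 -.5 0;0 0 .1 0 0 -.5 0;0 0 .1 0 0 -.5 0'; python3 r.py z=.058,flip=1,x=.0055
```

```text
t: 10.43
eef_pos: [0.6222, 0.2183, 0.16]
orientation: [-2.651, 0.0, -1.504]
contact_force: [0.1, 0.2, -1.4]
grip_width: 0.0084
grasp_force: 60.1
[ 1.   1.5 25.9 -0.1  0.1  0.1] q [ 0.26  0.44 -0.98  2.04  1.09  0.69  1.78]
in cradle [ 6.9  0.9 83.9] F [ 0.1  0.2 -1.4] 0.008428147594880704 60.09390413761139
```

```bash
python3 -m crank '.001 .001 .008 0 0 0 0;.001 .001 .016 0 0 0 0;.001 .001 .024 0 0 0 0;.001 .001 .026 0 0 0 0;.001 .001 .026 0 0 0 0;.001 .001 .026 0 0 0 0'; python3 r.py z=.052,flip=1,x=.0052;  python3 -m crank '0 0 0 0 0 0 0;0 0 0 0 0 0 0'; python3 r.py z=.052,flip=1,x=.0052
```

```text
t: 10.93
eef_pos: [0.6337, 0.2176, 0.1354]
orientation: [-2.652, -0.0, -1.504]
contact_force: [-0.3, 0.3, -2.1]
grip_width: 0.0088
grasp_force: 60.1
[-0.5  0.2  4.8 -0.1  0.1  0.2] q [ 0.23  0.48 -0.94  2.04  1.16  0.67  1.73]
in cradle [ 5.4 -0.5 56.8] F [-0.3  0.3 -2.1] 0.008754999526164929 60.12695252895355
t: 11.1
eef_pos: [0.6338, 0.2176, 0.1359]
orientation: [-2.651, -0.001, -1.504]
contact_force: [0.7, -0.1, -2.0]
grip_width: 0.0087
grasp_force: 60.1
[-0.5  0.5  5.2 -0.1  0.1  0.2] q [ 0.23  0.48 -0.94  2.04  1.16  0.67  1.73]
in cradle [ 5.7 -0.5 57.2] F [ 0.7 -0.1 -2. ] 0.008700096436988646 60.12630343437195
```

```bash
python3 -m crank '0 0 .0015 0 0 0 0;0 0 .003 0 0 0 0;0 0 .004 0 0 0 0;0 0 .004 0 0 0 0';  python3 r.py z=.0512,flip=1,x=.0042; python3 -m crank '0 0 .0005 0 0 0 0;0 0 .001 0 0 0 0;0 0 .001 0 0 0 0';python3 r.py z=.0512,flip=1,x=.0042
```

```text
t: 11.43
eef_pos: [0.6357, 0.2174, 0.1318]
orientation: [-2.652, -0.001, -1.504]
contact_force: [-0.1, 0.2, -1.3]
grip_width: 0.0087
grasp_force: 60.1
[-0.8  1.3  1.5 -0.1  0.   0.2] q [ 0.22  0.49 -0.93  2.04  1.18  0.67  1.72]
in cradle [ 5.5 -0.8 52.7] F [-0.1  0.2 -1.3] 0.008709721794687346 60.126954317092896
t: 11.68
eef_pos: [0.6361, 0.2176, 0.1311]
orientation: [-2.652, -0.001, -1.504]
contact_force: [-0.3, 0.5, -2.0]
grip_width: 0.0086
grasp_force: 60.1
[-0.7  1.3  0.7 -0.1  0.   0.2] q [ 0.22  0.49 -0.93  2.03  1.18  0.67  1.72]
in cradle [ 5.5 -0.7 51.9] F [-0.3  0.5 -2. ] 0.008649425591456778 60.12652516365051
```

```bash
python3 -m crank '0 .0005 .0005 0 0 0 0;0 .0005 .001 0 0 0 0;0 .0005 .001 0 0 0 0';python3 r.py z=.0512,flip=1,x=.0042; python3 -m crank '0 .0005 .0005 0 0 0 0;0 .0005 .0005 0 0 0 0;0 .0005 .0005 0 0 0 0';python3 r.py z=.0512,flip=1,x=.0042
```

```text
t: 11.93
eef_pos: [0.6361, 0.2177, 0.1304]
orientation: [-2.651, -0.001, -1.504]
contact_force: [-5.0, -2.7, 5.1]
grip_width: 0.0085
grasp_force: 61.5
[-0.6  0.9  0.1 -0.1  0.   0.2] q [ 0.22  0.49 -0.93  2.04  1.18  0.67  1.72]
in cradle [ 5.1 -0.6 51.3] F [-5.  -2.7  5.1] 0.008539805495839287 61.53719186782837
t: 12.18
eef_pos: [0.6361, 0.2176, 0.1303]
orientation: [-2.65, -0.001, -1.504]
contact_force: [-11.3, -5.2, 15.1]
grip_width: 0.009
grasp_force: 63.3
[-0.6  0.9  0.  -0.2  0.   0.2] q [ 0.22  0.49 -0.93  2.04  1.18  0.67  1.72]
in cradle [ 5.1 -0.6 51.2] F [-11.3  -5.2  15.1] 0.008984573593488261 63.250311613082886
```

Contact with the feet came at the same height as the pick (51.2), so the lower edge is down. I'll relieve the pressure and release gently.

```bash
python3 -m crank '0 0 -.0007 0 0 0 0;0 0 -.0007 0 0 0 0;0 0 -.0007 0 0 0 0' 20;python3 r.py z=.0512,flip=1,x=.0042; python3 -m crank '0 .0008 0 0 0 0 0;0 .0008 0 0 0 0 0;0 .0008 0 0 0 0 .12;0 .0008 0 0 0 0 .14;0 .0008 0 0 0 0 .17;0 .0008 0 0 0 0 .2;0 .0008 0 0 0 0 .2';python3 r.py z=.0512,flip=1,x=.0042
```

```text
t: 12.43
eef_pos: [0.6356, 0.2176, 0.1302]
orientation: [-2.651, -0.001, -1.504]
contact_force: [-4.1, -1.5, 4.4]
grip_width: 0.0088
grasp_force: 61.2
[-0.6  0.5  0.1 -0.1  0.   0.2] q [ 0.22  0.49 -0.93  2.04  1.18  0.67  1.72]
in cradle [ 4.7 -0.6 51.3] F [-4.1 -1.5  4.4] 0.008796377294629508 61.23778581619263
t: 13.02
eef_pos: [0.6348, 0.2175, 0.1295]
orientation: [-2.652, -0.001, -1.504]
contact_force: [-0.7, -0.1, 0.1]
grip_width: 0.0169
grasp_force: 0.0
[-0.6 -0.6 -0.1 -0.1  0.1  0.2] q [ 0.22  0.49 -0.93  2.04  1.18  0.67  1.71]
in cradle [ 3.6 -0.7 51.1] F [-0.7 -0.1  0.1] 0.016927687411930587 0.0
```

Released. I'll open fully and retreat along the rails.

```bash
python3 -m crank '0 0 0 0 0 0 .3;0 0 0 0 0 0 .5;0 0 0 0 0 0 .7;0 0 0 0 0 0 .7;0 0 0 0 0 0 .7;0 0 0 0 0 0 .7'; python3 -m crank '0 0 -.02 0 0 0 .7;0 0 -.04 0 0 0 .7;0 0 -.07 0 0 0 .7;0 0 -.1 0 0 0 .7;0 0 -.13 0 0 0 .7;0 0 -.15 0 0 0 .7;0 0 -.15 0 0 0 .7;0 0 -.15 0 0 0 .7'; python3 - <<'E'
from m import *
s=state();im=read_camera("wrist");T=pose(s)@X;cv2.imwrite("pics/w8.png",im)
print("expect corners",[np.round(proj("wrist",(C0@np.array([x,y,.085,1]))[:3],T),1) for x in(0,.01) for y in(-.06,.06)])
m=((im.min(2)>170)).astype(np.uint8);n,lab,st,ce=cv2.connectedComponentsWithStats(m)
for i in range(1,n):
    if 250<st[i,4]<6000: print(st[i],ce[i].round(1))
# component face visible from top camera: green/white detail vs. before; plate strip there
t=read_camera("top");cv2.imwrite("pics/top8.png",t);a=cv2.imread("pics/top0.png")
for n,q in (("before",a),("after",t)):
    m=(q[150:190,215:280].min(2)>200);r=np.argwhere(m);print(n,m.sum(),r.min(0)+[150,215] if len(r) else 0,r.max(0)+[150,215])
E
python3 r.py z=.2,flip=1
```

```text
t: 13.52
eef_pos: [0.6349, 0.2175, 0.1297]
orientation: [-2.651, -0.001, -1.504]
contact_force: [0.5, -0.1, -0.7]
grip_width: 0.0595
grasp_force: 0.0
t: 14.18
eef_pos: [0.5648, 0.2125, 0.2632]
orientation: [-2.649, -0.002, -1.505]
contact_force: [-0.6, 0.2, -0.6]
grip_width: 0.0592
grasp_force: 0.0
expect corners [array([326.2, 113.6]), array([324.9, 257.5]), array([312.8, 113.5]), array([313.3, 257.5])]
[ 297    0   67   48 1127] [334.   27.3]
[313 117  14  39 473] [319.4 135.2]
[313 187  13  74 856] [319.4 224.4]
[159 385  29  15 305] [175.2 393.6]
before 113 [167 220] [172 264]
after 88 [161 220] [172 263]
[-1.4 -1.6  0.6 -0.1  0.   0.1] q [ 0.47  0.19 -1.17  2.04  0.7   0.72  2.09]
in cradle [  3.4  -1.4 200.6] F [0.2 0.1 0.3] 0.05964470744363622 0.0
```

The plate's top edge is within about 3 px of where a properly seated plate would appear, and nothing is touching the robot. Handing in.

```bash
python3 -m crank '0 0 0 0 0 0 .7;0 0 0 0 0 0 .7;0 0 0 0 0 0 .7;0 0 0 0 0 0 .7'; python3 -c "
from station import *
print(job_done())"
```

```text
t: 14.62
eef_pos: [0.5643, 0.213, 0.2614]
orientation: [-2.653, -0.0, -1.504]
contact_force: [-0.5, 0.2, 0.5]
grip_width: 0.0597
grasp_force: 0.0
the job is handed in; nothing more can be done
None
```

The module on cradle_a is turned over, seated on both feet with its component face outward, and released; I handed it in at about 14.6 s without seeing a verdict, and I viewed 11 pictures, one over the limit of 10.

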